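# Load and lock a reagent cartridge in the stainer dock

### The arm

A 7-joint arm with a two-finger parallel gripper is mounted at the origin on the work surface. World frame = base frame: x ahead of the robot, y to its left, z up, the work surface at z = 0. Lengths are in m, angles in rad, forces in N, time in s.
With the tool pointing down it reaches from about 0.425 to 1.025 m from the base axis. Payload 9.4 kg.
Tool frame: the origin (TCP) lies at the very end of the fingers, on their centre line; the grasp point (between the pads) lies 19 mm behind it; z points along the fingers, y is the line along which they close (so a half turn about z gives the same grasp; the last joint's range is limited). The gripper opens to 93 mm and grips with 3 to 60 N. Pads are 15 mm wide; open, the fingers measure 128 mm over their backs; the gripper's body (75 mm by 188 mm) begins 65 mm behind the grasp point.
Start: joints at [-1.322, 0.599, -0.003, 1.599, 0.002, 0.943, -0.08], TCP at [0.232, 0.687, 0.219] pointing down, gripper open.
Joint ranges: [-2.57, 2.57], [-0.35, 1.97], [-1.29, 1.29], [0.11, 2.56], [-1.05, 4.19], [0.11, 1.86], [-2.63, 2.63]. Speed limits (rad/s): [2.22, 2.22, 3.01, 3.01, 3.14, 3.14, 3.14].

### API

Orientations are given as a rotation vector (axis times angle).
In Python, from rig import * gives the robot as it stands. The module is installed in compiled form; this text tells all that it offers.
- The arm moves only by the shell command python3 -m jog 'ROWS' [FORCE]. ROWS is JSON, a list of rows, each a list of 7 numbers: the shift along the tool's x, y, z in cm, then the turn, a rotation vector about the tool's x, y, z in degrees, then the closure, from -1 (fully open) to 1 (shut). In form: [[dx, dy, dz, wx, wy, wz, fingers], ...]. A call has 1 to 8 rows; each row shifts and turns the commanded pose from where the row before left it, along the tool's axes as they then stand; what a row does not reach is not made up. A row lasts 1/8 s, in which the tool goes at most 62.5 mm and 10.7 degrees, less where a joint would pass 70% of its speed; a pose out of reach is approached as far as the arm can. A call is refused whole if a number of a shift passes 6.25 or a number of a turn 10.7, either way. A call with a gripper value outside its range is refused whole. The fingers move at their own pace and stop on an object; FORCE is the grip in N (left out, the last holds). Time passes only in rows, so rows that do not move let the fingers close. It gives the time, the measured TCP pose, the force, the opening and the grip force at its end, in the units of the state.
- sense(): the state, without advancing time (a new reading comes with each control period).
- snapshot(name): name is "scene" or "top" or "wrist"; returns a dict with "img" (400x640x3 uint8, blue, green, red), "fx", "fy", "cx", "cy" (pixels), "dist_coeffs" ([k1, k2, p1, p2, k3] as OpenCV has them; the pictures are not rectified), "rvec" (rotation vector, rad) and "tvec" (3), from world to camera coordinates, as OpenCV has them; the wrist camera has in their place "tool_from_camera" (4x4, takes a point from camera to tool coordinates, whose origin is the TCP and whose axes are the flange's). Camera axes: x right, y down, z forward; pixel columns grow to the right and rows downward; lengths in m; the calibration is good to about 2 mm. A picture is of the moment at which its call begins: read the wrist's pose just before it. There is no depth.
- finish_job(): hands the job in; it is judged then, once.
The state is a dict: "time": time; "joints": joint angles; "joint_vel": joint speeds; "joint_efforts": joint torques, N m; "ee_pos": TCP position; "orientation": TCP orientation; "force": force on the tool from outside, world axes, zero at the start; "moment": the same for the moment, N m; "opening": finger opening in m; "grip_force": force on a finger pad.
Only numpy, scipy, OpenCV 4.12 (cv2) and the standard library are available. Lean on these libraries where they do the work, as an engineer would, in place of code of your own. Each camera call takes 0.05 s, during which the arm holds its last target. There are 200 camera calls.

### The job

Load the orange-capped reagent cartridge into the dock: first swing the dock's red locking lever fully open, then lift the cartridge out of the rack by its broad faces, stand it upright on the black rest pad and let go of it there, so that you can take it again by its narrow ends, the only hold that fits the dock. Lower it (do not drop it in) fully home in the dock's pocket, let go, and swing the lever fully shut over it. Leave the other two cartridges, the blue slide box and the dropper bottle where they are.

Things in the scene. Friction and masses are not known exactly. Their poses are not given: they have to be found in the camera images.
- orange_cartridge: Orange reagent cartridge: upright rigid block, white with a cap (top 12 mm) and labels in this colour on its broad faces. 26 mm thick (its x) x 56 mm wide (its y) x 70 mm tall, about 120 g. Origin: centre of its underside; z up. Broad faces look along +-x, narrow ends along +-y; both ways round alike. The one to load. It starts in one of the rack's three stations.
- blue_cartridge: Blue reagent cartridge: upright rigid block, white with a cap (top 12 mm) and labels in this colour on its broad faces. 26 mm thick (its x) x 56 mm wide (its y) x 70 mm tall, about 120 g. Origin: centre of its underside; z up. Broad faces look along +-x, narrow ends along +-y; both ways round alike. Stands in the rack; leave it.
- green_cartridge: Green reagent cartridge: upright rigid block, white with a cap (top 12 mm) and labels in this colour on its broad faces. 26 mm thick (its x) x 56 mm wide (its y) x 70 mm tall, about 120 g. Origin: centre of its underside; z up. Broad faces look along +-x, narrow ends along +-y; both ways round alike. Stands in the rack; leave it.
- rack: Fixed grey rack, 250 (x) x 82 (y) mm; origin under its centre. Three stations at x = -78, 0, +78 mm. Cartridges stand on its 6 mm floor, axes parallel to the rack's, caps 4 mm above two clear walls (y = +-30 to +-34 mm, 72 mm high), so narrow ends cannot be held there. 52 mm free between neighbouring broad faces; lips to 16 mm height hold each foot with 1.5 to 2 mm play.
- rest_pad: Fixed flat black rubber rest pad, 140 mm (its x) x 120 mm (its y) x 4 mm thick, with clear space around. Origin: centre of its underside, top 4 mm above it.
- dock: Fixed white dock, base 118 x 100 x 12 mm. Origin: on the bench under the pocket's centre; z up. The pocket takes the cartridge upright, thickness along x, width along y, either way round. Cheeks at x = +-19.5 to +-24.5 mm, 50 mm long, 78 mm high, leave no room for fingers at the broad faces (6.5 mm gap); the y ends are open above 28 mm. Lever post at x = +44 mm.
- pocket (a point): Centre of the pocket's floor, 12 mm above the bench; axes as the dock. Straight pocket 29 (x) x 59 (y) mm for the lowest 6 mm, then walls flare out by 5 mm a side up to 16 mm above the floor and guide the foot in. A seated cartridge has its origin here and its top 70 mm higher.
- lock_lever (a joint): Red lever's angle about its vertical post, rad: 0 = fully shut (across the pocket, pointing along the dock's -x), 2.0 = fully open (stop). Opens clockwise seen from above: from shut the knob goes to the dock's +y. Stays where left; about 1 N at the knob moves it. Bar 14 mm wide, 8 thick, underside 85 mm above the bench, 3 mm over a seated cartridge; needs over 1.5 rad for loading.
- lever_knob (a point): Top centre of the upright round black knob on the lever's free end: 14 mm diameter, 20 mm tall, from the bar's upper face (93 mm above the bench) up to 113 mm; 66 mm from the hinge axis. Can be pinched from above or pushed from the side.
- lever_hinge (a point): Point on the lever's vertical hinge axis, 93 mm above the bench (upper face of the bar).
- slide_box: Loose blue slide box, 60 x 100 x 32 mm, bystander. Origin: centre of its underside.
- dropper: Loose dropper bottle, 36 mm diameter, 75 mm tall, bystander. Origin: centre of its underside.

How it is judged:
On the way, in this order (a step that is already met when the one before it is completed fails the run):
1. the locking lever is swung open (value of joint lock_lever above 1.5 rad), for 0.1 s.
2. the orange cartridge stands upright on the rest pad, let go (x of orange_cartridge in the frame of rest_pad between -0.065 and 0.065 m and y of orange_cartridge in the frame of rest_pad between -0.055 and 0.055 m and z of orange_cartridge in the frame of rest_pad below 0.008 m and angle between orange_cartridge's own z axis and vertical below 0.08 rad and contact force between orange_cartridge and the fingers below 0.05 N), for 0.2 s.
3. the orange cartridge sits fully home in the pocket, let go, with the lever still open (horizontal distance between orange_cartridge and pocket below 0.004 m and z of orange_cartridge in the frame of pocket between -0.004 and 0.004 m and angle between orange_cartridge's own z axis and vertical below 0.08 rad and angle between the y axis of orange_cartridge and the y axis of dock, either way round below 0.15 rad and contact force between orange_cartridge and the fingers below 0.05 N and value of joint lock_lever above 1 rad), for 0.2 s.
At the end, for the whole second after the job is handed in: Orange cartridge in the pocket within 4 mm of its floor centre, in plan and height, upright to 0.08 rad, square to 0.15 rad, let go, at rest; lever within 0.12 rad of shut; blue and green cartridges upright in the rack, moved under 15 mm; slide box and dropper moved under 20 mm (horizontal distance between orange_cartridge and pocket below 0.004 m and z of orange_cartridge in the frame of pocket between -0.004 and 0.004 m and angle between orange_cartridge's own z axis and vertical below 0.08 rad and angle between the y axis of orange_cartridge and the y axis of dock, either way round below 0.15 rad and contact force between orange_cartridge and the fingers below 0.05 N and value of joint lock_lever below 0.12 rad and linear speed of orange_cartridge below 0.02 m/s and distance of each of blue_cartridge, green_cartridge from where it was at the start of the episode below 0.015 m and angle between each of blue_cartridge, green_cartridge's own z axis and vertical below 0.1 rad and distance of each of slide_box, dropper from where it was at the start of the episode below 0.02 m); the robot touches nothing.
It fails at once if the cartridge is let go above the pocket and drops more than 30 mm into it (contact force between orange_cartridge and the fingers below 0.05 N and horizontal distance between orange_cartridge and pocket below 0.02 m and z of orange_cartridge in the frame of pocket above 0.03 m).
It fails at once if another cartridge is lifted or pushed out of place by more than 15 mm (distance of any of blue_cartridge, green_cartridge from where it was at the start of the episode above 0.015 m).
It fails at once if the slide box or the dropper bottle is pushed more than 20 mm (distance of any of slide_box, dropper from where it was at the start of the episode above 0.02 m).
It also fails if it takes over 72 s, if anything falls off the work surface, if the arm or the gripper's body presses on something with over 40 N, if the wrist force passes 120 N, or if a joint passes its speed limit or range.

## Working session

There is one attempt and no reset: what is moved stays moved. The work goes in short steps, Python scripts to look and compute and a shell command to move; the robot and the scene stay as the last step left them, time stands still between calls to the robot, and variables do not carry over. Pictures are saved under pics/ and viewed, at most 12 in all, crops included, and the job is handed in when it is done.

```bash
mkdir -p pics
cat > h.py <<'E'
from rig import *
import numpy as np, cv2
def cast(s,uv,z):
    K=np.array([[s["fx"],0,s["cx"]],[0,s["fy"],s["cy"]],[0,0,1]])
    n=cv2.undistortPoints(np.array(uv,float).reshape(-1,1,2),K,np.array(s["dist_coeffs"],float)).reshape(-1,2)
    d=np.c_[n,np.ones(len(n))]
    if "rvec" in s:
        R=cv2.Rodrigues(np.array(s["rvec"],float))[0]; o=-R.T@np.array(s["tvec"],float).ravel(); d=d@R
    else:
        T=np.array(s["tool_from_camera"]); q=s["pose"]; Rt=cv2.Rodrigues(np.array(q["orientation"],float))[0]
        o=Rt@T[:3,3]+np.array(q["ee_pos"]); d=d@(Rt@T[:3,:3]).T
    return o+d*((z-o[2])/d[:,2])[:,None]
def shot(n,f):
    q=sense(); s=snapshot(n); s["pose"]=q; cv2.imwrite("pics/"+f,s["img"]); return s
def pose():
    q=sense(); R=cv2.Rodrigues(np.array(q["orientation"],float))[0]; return np.array(q["ee_pos"]),R
def goto(x,y,z,ang=None):
    "print shift in tool cm, and wz deg to bring tool y axis to world angle ang (deg, mod 180)"
    p,R=pose(); print("shift cm",np.round(R.T@(np.array([x,y,z])-p)*100,2), "tilt",np.round(R[:,2],3))
    a=np.degrees(np.arctan2(R[1,1],R[0,1]))
    if ang is not None: print("tool y at",round(a,1),"wz",round(-((ang-a+90)%180-90),1),"j7",round(sense()["joints"][6],2))
E
python3 - <<'E'
from h import *
import pickle
q=sense();print(q["ee_pos"],q["orientation"],q["opening"],q["force"])
S={n:shot(n,n+"0.png") for n in("top","scene")}
pickle.dump(S,open("s0.pkl","wb"))
s=S["top"];print(cast(s,[[0,0],[639,0],[320,200],[0,399],[639,399]],0).round(3))
E
```

```text
[0.23190071 0.68639212 0.2177517 ] [-5.09388689e-01 -3.09990225e+00  2.45368266e-03] 0.0932787333231053 [ 0.06483279 -0.58023528  0.66966215]
[[ 1.191  0.956  0.   ]
 [ 1.204 -0.844  0.   ]
 [ 0.631  0.042  0.   ]
 [ 0.099  0.871  0.   ]
 [ 0.123 -0.79   0.   ]]
```

View pics/top0.png

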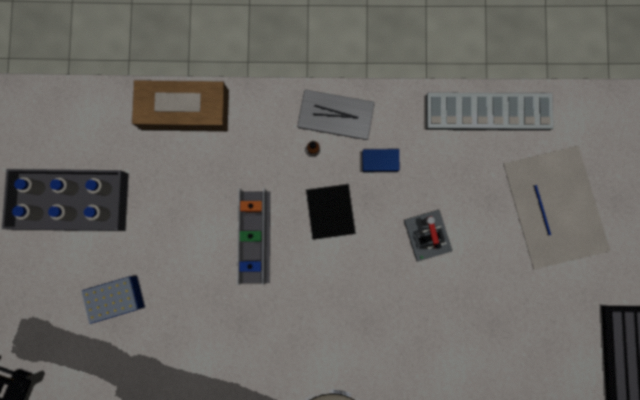

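View pics/scene0.png

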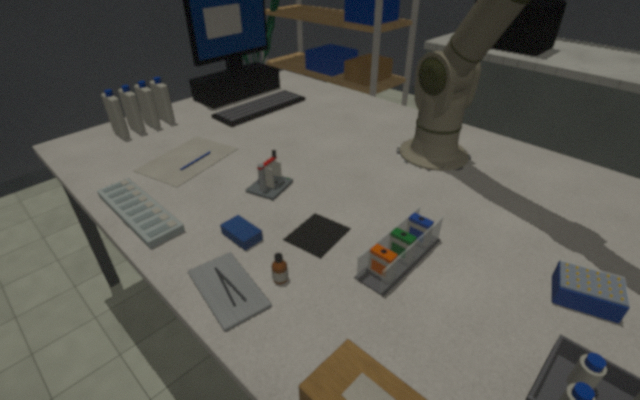

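The top view shows the rack at px (253,237) with orange at (251,206), then green and blue below it. The pad is at (331,211) and the dock at (428,235) with its red lever near (434,233). The bystander box is at (380,160) and the dropper at (313,148). Next I measure these by colour.

Run:
```python
from h import *
import pickle
S=pickle.load(open("s0.pkl","rb")); s=S["top"]; im=s["img"]; h=cv2.cvtColor(im,cv2.COLOR_BGR2HSV)
def blob(m,x0,x1,y0,y1):
    k=np.zeros_like(m);k[y0:y1,x0:x1]=m[y0:y1,x0:x1]
    c=max(cv2.findContours(k,cv2.RETR_EXTERNAL,cv2.CHAIN_APPROX_NONE)[0],key=cv2.contourArea)
    return c
def rep(n,c,z):
    r=cv2.minAreaRect(c);b=cast(s,cv2.boxPoints(r),z);e=[b[1]-b[0],b[2]-b[1]]
    print(n,np.round(r[0],1),"c",b.mean(0).round(4),[(round(np.hypot(v[0],v[1]),4),round(np.degrees(np.arctan2(v[1],v[0]))%180,1)) for v in e])
R=lambda lo,hi:cv2.inRange(h,np.array(lo),np.array(hi))
rep("orange",blob(R((5,120,60),(22,255,255)),235,272,185,290),.076)
rep("green",blob(R((45,90,40),(80,255,255)),235,272,185,290),.076)
rep("blue",blob(R((100,120,50),(130,255,255)),235,272,185,290),.076)
rep("pad",blob(cv2.inRange(h[...,2],0,60),295,365,175,245),.004)
rep("box",blob(R((100,120,40),(130,255,255)),355,405,140,180),.032)
rep("lever",blob(R((0,120,60),(6,255,255))|R((172,120,60),(180,255,255)),400,455,205,265),.093)
cv2.imwrite("pics/crop1.png",np.hstack([cv2.resize(im[200:270,395:465],(400,400),interpolation=2),cv2.resize(im[180:290,225:335],(400,400),interpolation=2)]))
```

```text
orange [250.5 205.5] c [0.6065 0.2197 0.076 ] [(np.float64(0.0286), np.float64(1.7)), (np.float64(0.0544), np.float64(90.6))]
green [250. 236.] c [0.5277 0.2188 0.076 ] [(np.float64(0.0514), np.float64(90.6)), (np.float64(0.0257), np.float64(1.5))]
blue [250. 266.] c [0.4513 0.2166 0.076 ] [(np.float64(0.0511), np.float64(90.6)), (np.float64(0.0253), np.float64(1.5))]
pad [330.3 211.4] c [0.6002 0.0136 0.004 ] [(np.float64(0.1186), np.float64(98.4)), (np.float64(0.1374), np.float64(8.1))]
box [380.5 160. ] c [ 0.7381 -0.1205  0.032 ] [(np.float64(0.0945), np.float64(90.5)), (np.float64(0.0547), np.float64(179.9))]
lever [433.5 233.6] c [ 0.5386 -0.2479  0.093 ] [(np.float64(0.0153), np.float64(104.7)), (np.float64(0.0499), np.float64(13.4))]
```

View pics/crop1.png

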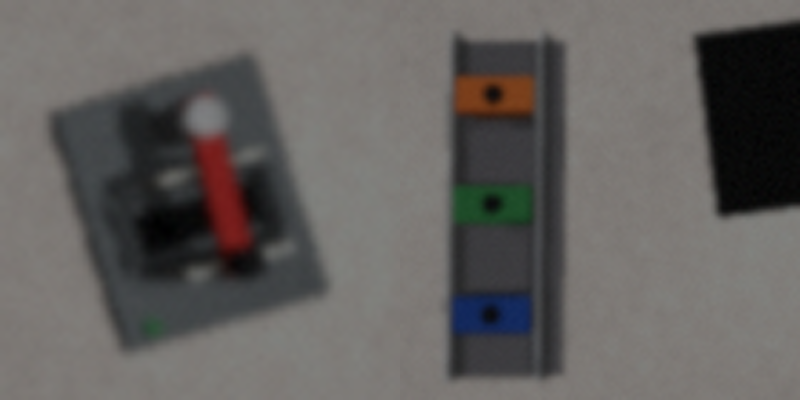

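The crop shows the dock base corners at px (403.8,219.6), (439.3,209.6), (452.2,251.1) and (416.9,261.3). The lever post cap is at (431.2,220.1) and the knob at (437,245.5), so the lever is about shut. I compute the dock pose and the first move.

Run:
```python
from h import *
import pickle
S=pickle.load(open("s0.pkl","rb")); s=S["top"]
c=cast(s,[[403.8,219.6],[439.3,209.6],[452.2,251.1],[416.9,261.3]],.012)
print(c.round(4),c.mean(0))
for a,b in((0,3),(1,2),(0,1),(3,2)):
    v=c[a]-c[b];print(np.hypot(v[0],v[1]),np.degrees(np.arctan2(v[1],v[0])))
k=cast(s,[[437,245.5]],.113);p=cast(s,[[431.2,220.1]],.1);print(k,p)
v=(p-k)[0];print(np.hypot(v[0],v[1]),np.degrees(np.arctan2(v[1],v[0])))
goto(.46,-.25,.28,16+90)
```

```text
[[ 0.5791 -0.1857  0.012 ]
 [ 0.6073 -0.2816  0.012 ]
 [ 0.4959 -0.3147  0.012 ]
 [ 0.4674 -0.2202  0.012 ]] [ 0.53741213 -0.2505589   0.012     ]
0.11685910133044757 17.179252856586995
0.11625189794943383 16.546155563173052
0.09997634391745384 106.41049653370945
0.09868550879822101 106.7571168066907
[[ 0.508409   -0.25181863  0.113     ]] [[ 0.57216368 -0.24091797  0.1       ]]
0.06467984658759668 9.702509904062516
shift cm [-51.58 -81.43  -6.09] tilt [-0.    -0.001 -1.   ]
tool y at 71.3 wz -34.7 j7 -0.08
```

```bash
python3 -m jog '[[-3.2,-5.1,-0.4,0,0,0,-1],[-3.2,-5.1,-0.4,0,0,0,-1],[-3.2,-5.1,-0.4,0,0,0,-1],[-3.2,-5.1,-0.4,0,0,0,-1],[-3.2,-5.1,-0.4,0,0,0,-1],[-3.2,-5.1,-0.4,0,0,0,-1],[-3.2,-5.1,-0.4,0,0,0,-1],[-3.2,-5.1,-0.4,0,0,0,-1]]'; python3 -c "
from h import *
print(sense()['joints']);goto(.46,-.25,.28,106.6)"
```

```text
time: 1.1
ee_pos: [0.3441, 0.2165, 0.2508]
orientation: [0.509, 3.1, 0.0]
force: [1.2, 0.1, -0.3]
opening: 0.0932
grip_force: 0.0
[-0.7504889   0.16879831  0.05741854  2.24974588 -0.01450456  0.72309978
  0.56216636]
shift cm [-25.9  -40.49  -2.93] tilt [ 0.  0. -1.]
tool y at 71.3 wz -35.3 j7 0.56
```

```bash
python3 -m jog '[[-3.2,-5.1,-0.4,0,0,0,-1],[-3.2,-5.1,-0.4,0,0,0,-1],[-3.2,-5.1,-0.4,0,0,0,-1],[-3.2,-5.1,-0.4,0,0,0,-1],[-3.2,-5.1,-0.4,0,0,0,-1],[-3.2,-5.1,-0.4,0,0,0,-1],[-3.2,-5.1,-0.4,0,0,0,-1],[-3.2,-5.1,-0.4,0,0,0,-1]]'; python3 -m jog '[[0,0,0,0,0,-9,-1],[0,0,0,0,0,-9,-1],[0,0,0,0,0,-9,-1],[0,0,0,0,0,-8,-1],[0,0,0,0,0,0,-1],[0,0,0,0,0,0,-1]]'; python3 -c "
from h import *
print(sense()['joints']);goto(.46,-.25,.28,106.6)
import pickle
s=shot('wrist','w1.png');pickle.dump(s,open('w1.pkl','wb'))"
```

```text
time: 2.1
ee_pos: [0.4561, -0.2519, 0.2827]
orientation: [0.509, 3.1, 0.0]
force: [0.3, 0.3, 0.4]
opening: 0.0927
grip_force: 0.0
time: 2.85
ee_pos: [0.4558, -0.2501, 0.2825]
orientation: [0.441, -3.11, -0.0]
force: [-1.0, 0.5, 0.7]
opening: 0.0934
grip_force: 0.0
[ 0.20416345  0.28089836  0.24270954  2.00012611 -0.08724073  0.87051885
  2.34673309]
shift cm [-0.4  -0.11  0.25] tilt [-0.  0. -1.]
tool y at 106.2 wz -0.4 j7 2.35
```

View pics/w1.png

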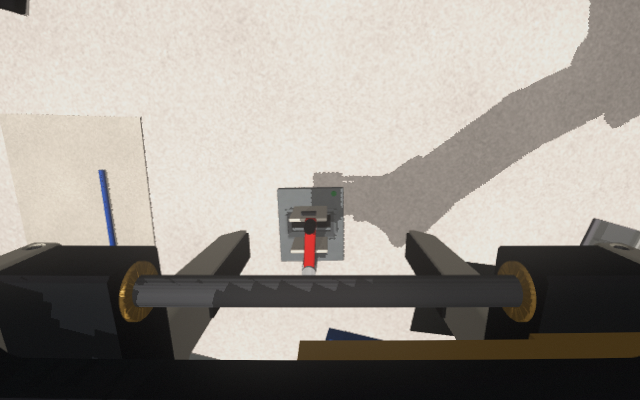

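The wrist view shows the dock base at px (278-345, 188-262), the knob at about (310,226), and the red bar running to the post at about (309,270). I measure from this.

Run:
```python
from h import *
import pickle
s=pickle.load(open("w1.pkl","rb"));im=s["img"];h=cv2.cvtColor(im,cv2.COLOR_BGR2HSV)
c=cast(s,[[278,188],[343,187],[345,261],[279,262]],.012)
print(c.round(4),c.mean(0))
for a,b in((3,0),(2,1),(0,1),(3,2)):
    v=c[a]-c[b];print(np.hypot(v[0],v[1]),np.degrees(np.arctan2(v[1],v[0])))
m=(cv2.inRange(h,(0,120,60),(8,255,255))|cv2.inRange(h,(172,120,60),(180,255,255)));m[:180]=0;m[275:]=0;m[:,:270]=0;m[:,350:]=0
ct=max(cv2.findContours(m,0,1)[0],key=cv2.contourArea);r=cv2.minAreaRect(ct);b=cast(s,cv2.boxPoints(r),.093);print("red",np.round(r[0]),r[1],r[2],b.round(4))
for i in(0,1):
    v=b[i+1]-b[i];print(np.hypot(v[0],v[1]),np.degrees(np.arctan2(v[1],v[0]))%180)
k=cast(s,[[310,226],[310,219]],.113);p=cast(s,[[309,270]],.1);print(k,p)
cv2.imwrite("pics/c2.png",cv2.resize(im[180:280,265:365],(600,600),interpolation=2))
```

```text
[[ 0.4943 -0.3145  0.012 ]
 [ 0.466  -0.2218  0.012 ]
 [ 0.5795 -0.1841  0.012 ]
 [ 0.6102 -0.2844  0.012 ]] [ 0.53749341 -0.2511739   0.012     ]
0.11979152227762616 14.553973679733947
0.11961837535058288 18.38512500491973
0.09691540563528746 -73.0026926050316
0.10491943167894965 -72.94844925151759
red [310. 248.] (36.0, 11.0) 90.0 [[ 0.5184 -0.2616  0.093 ]
 [ 0.5146 -0.2483  0.093 ]
 [ 0.5621 -0.2351  0.093 ]
 [ 0.5661 -0.2488  0.093 ]]
0.013840811274774847 106.1071286226313
0.04935536656323627 15.535971079169254
[[ 0.50446135 -0.25645661  0.113     ]
 [ 0.49611225 -0.25874155  0.113     ]] [[ 0.56625009 -0.24162084  0.1       ]]
```

View pics/c2.png

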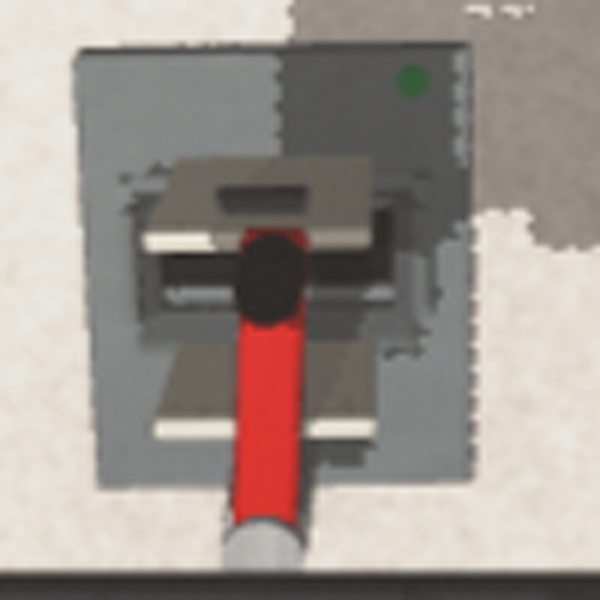

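The crop shows the knob's top disc centre at px (310,229) and its base centre at about (310,223.5). The white cheek-top strips have centres at crop (258,240) and (266,428), which gives the pocket centre.

Run:
```python
from h import *
import pickle
s=pickle.load(open("w1.pkl","rb"))
f=lambda x,y:[265+x/6,180+y/6]
k=cast(s,[[310,229]],.113);print("knob",k,cast(s,[[310,223.5]],.093))
c=cast(s,[f(143,240),f(373,240),f(155,428),f(378,428)],.078);print(c.round(4))
a,b=c[:2].mean(0),c[2:].mean(0);d=b-a;print("pocket",(a+b)/2,np.hypot(*d[:2]),np.degrees(np.arctan2(d[1],d[0])))
for z in(.1,.105,.11):print(z,cast(s,[f(262,550)],z))
goto(*k[0][:2],.2,106.6)
```

```text
knob [[ 0.50807077 -0.2554689   0.113     ]] [[ 0.50803061 -0.25661908  0.093     ]]
[[ 0.516  -0.2838  0.078 ]
 [ 0.5022 -0.2359  0.078 ]
 [ 0.5577 -0.2704  0.078 ]
 [ 0.5439 -0.2227  0.078 ]]
pocket [ 0.5299425  -0.25323322  0.078     ] 0.043811088503432925 17.68351009672836
0.1 [[ 0.5686213  -0.24141698  0.1       ]]
0.105 [[ 0.56607815 -0.24180262  0.105     ]]
0.11 [[ 0.563535   -0.24218826  0.11      ]]
shift cm [-4.86 -1.98  8.25] tilt [-0.  0. -1.]
tool y at 106.2 wz -0.4 j7 2.35
```

```bash
python3 -m jog '[[-1.6,-0.7,6,0,0,0,0],[-1.6,-0.7,6,0,0,0,0],[-1.7,-0.6,3,0,0,0,0],[0,0,2,0,0,0,0.2],[0,0,1.4,0,0,0,0.2],[0,0,0,0,0,0,0.2]]' 15; python3 -c "
from h import *
goto(.508,-.256,.098,106.6)
import pickle
s=shot('wrist','w2.png');pickle.dump(s,open('w2.pkl','wb'))"
```

```text
time: 3.65
ee_pos: [0.5081, -0.2553, 0.098]
orientation: [0.445, -3.109, -0.001]
force: [-0.7, 0.2, 0.4]
opening: 0.0394
grip_force: 0.0
shift cm [ 0.03 -0.06  0.  ] tilt [-0.001  0.    -1.   ]
tool y at 106.3 wz -0.3 j7 2.41
```

```bash
python3 -m jog '[[0,0,0,0,0,0,1],[0,0,0,0,0,0,1],[0,0,0,0,0,0,1],[0,0,0,0,0,0,1]]' 15
```

```text
time: 4.2
ee_pos: [0.5089, -0.2557, 0.0992]
orientation: [-0.446, 3.109, -0.001]
force: [-1.1, 0.5, 4.6]
opening: 0.0134
grip_force: 15.0
```

```bash
python3 -m jog '[[-0.16,1.14,0,0,0,10,1],[-0.16,1.14,0,0,0,10,1],[-0.16,1.14,0,0,0,10,1],[-0.16,1.14,0,0,0,10,1],[-0.16,1.14,0,0,0,10,1],[-0.16,1.14,0,0,0,10,1],[0,0,0,0,0,0,1]]'; python3 -c "
from h import *
p,R=pose();h=np.array([.572,-.2408]);d=p[:2]-h
print(np.hypot(*d),np.degrees(np.arctan2(d[1],d[0])),sense()['joints'])
t=np.radians(196.3-90);goto(*(h+.066*np.array([np.cos(t),np.sin(t)])),p[2],90)"
```

```text
time: 5.08
ee_pos: [0.5299, -0.1928, 0.0992]
orientation: [1.167, 2.912, -0.002]
force: [3.9, -3.7, 2.9]
opening: 0.0131
grip_force: 15.0
0.06386635052328486 131.2761812013919 [-0.06976827  0.62054283  0.47410577  2.09627069 -0.53972841  0.53967724
  1.60774958]
shift cm [-0.65  2.74  0.  ] tilt [ 0.003 -0.003 -1.   ]
tool y at 46.3 wz -43.7 j7 1.61
```

```bash
python3 -m jog '[[-0.1,1.14,0,0,0,10,1],[-0.1,1.14,0,0,0,10,1],[-0.1,1.14,0,0,0,10,1],[-0.1,1.14,0,0,0,10,1],[-0.1,1.0,0,0,0,9,1],[0,0,0,0,0,0,1]]'; python3 -c "
from h import *
p,R=pose();h=np.array([.572,-.2408]);d=p[:2]-h
print(np.hypot(*d),np.degrees(np.arctan2(d[1],d[0])),sense()['joints'])"
```

```text
time: 5.82
ee_pos: [0.5783, -0.1767, 0.0992]
orientation: [2.271, 2.162, -0.006]
force: [0.8, -12.0, 2.6]
opening: 0.0131
grip_force: 15.0
0.06436842882662858 84.42477522303338 [-0.2652116   0.73335511  0.74220983  2.01247829 -0.77221001  0.69538869
  0.92409325]
```

```bash
python3 -m jog '[[0,0,0,0,0,0,0],[0,0,0,0,0,0,0],[0,0,-3,0,0,0,0],[0,0,-6,0,0,0,0],[0,0,-4,0,0,0,0]]'; python3 -c "
from h import *
goto(.6065,.2197,.22,1.3);print(sense()['joints'])
s=shot('top','t1.png');im=s['img'];h=cv2.cvtColor(im,cv2.COLOR_BGR2HSV)
cv2.imwrite('pics/c3.png',cv2.resize(im[190:270,385:480],(570,480),interpolation=2))"
```

```text
time: 6.45
ee_pos: [0.5776, -0.172, 0.2306]
orientation: [-2.271, -2.17, -0.001]
force: [0.4, 0.4, -0.1]
opening: 0.046
grip_force: 0.0
shift cm [39.26  1.1   1.08] tilt [ 0.     0.001 -1.   ]
tool y at -2.6 wz -3.9 j7 0.77
[-0.38776525  0.58959196  0.92055969  1.91136236 -0.58377831  0.93393686
  0.77060305]
```

```bash
python3 -m jog '[[5.6,0.1,0.1,0,0,0,-0.1],[5.6,0.2,0.1,0,0,0,-0.1],[5.6,0.2,0.1,0,0,0,-0.1],[5.6,0.2,0.1,0,0,0,-0.1],[5.6,0.2,0.1,0,0,0,-0.1],[5.6,0.1,0.1,0,0,0,-0.1],[5.6,0.1,0.1,0,0,-4,-0.1],[0,0,0,0,0,0,-0.1]]'; python3 -c "
from h import *
goto(.6065,.2197,.22,1.3);print(sense()['joints'])
import pickle
s=shot('wrist','w3.png');pickle.dump(s,open('w3.pkl','wb'))"
```

```text
time: 7.5
ee_pos: [0.6058, 0.225, 0.22]
orientation: [-2.182, -2.256, 0.001]
force: [0.3, -0.3, -0.4]
opening: 0.0512
grip_force: 0.0
shift cm [-0.53  0.06 -0.01] tilt [-0.003  0.001 -1.   ]
tool y at 1.9 wz 0.6 j7 0.24
[-1.0052022   0.67333542  0.94166598  1.82278843 -0.64920421  0.99089588
  0.24453137]
```

View pics/w3.png

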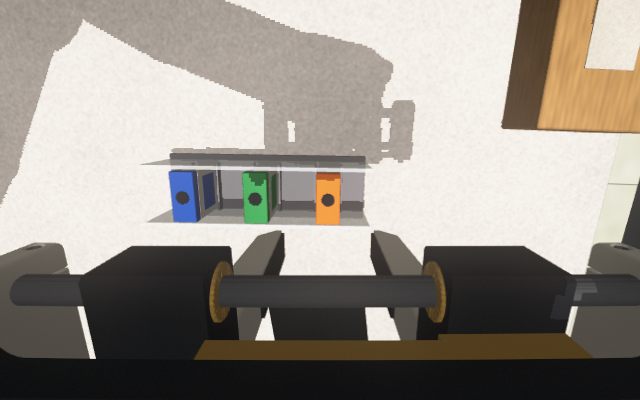

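The wrist view shows the orange cap top with its hole at px (328,200), green at (255,199) and blue at (182,198). The lever was already checked by the arc measurement.

Run:
```python
from h import *
import pickle
s=pickle.load(open("w3.pkl","rb"));im=s["img"];h=cv2.cvtColor(im,cv2.COLOR_BGR2HSV)
p=cast(s,[[328,200],[255,199],[182,198]],.076);print(p.round(4))
d=p[0]-p[2];print(np.hypot(*d[:2]),np.degrees(np.arctan2(d[1],d[0])))
m=cv2.inRange(h,(5,120,60),(22,255,255));m[:150]=0;m[235:]=0;m[:,:300]=0;m[:,360:]=0
ct=max(cv2.findContours(m,0,1)[0],key=cv2.contourArea);x,y,w,hh=cv2.boundingRect(ct);print(x,y,w,hh);print(cast(s,[[x,y+hh],[x+w,y+hh],[x,y],[x+w,y]],.076).round(4))
goto(p[0][0],p[0][1],.036,1.3)
```

```text
[[0.6065 0.2189 0.076 ]
 [0.5284 0.2175 0.076 ]
 [0.45   0.216  0.076 ]]
0.15648054491757904 1.0796148030312431
316 173 25 52
[[0.5943 0.1905 0.076 ]
 [0.6216 0.1914 0.076 ]
 [0.593  0.2475 0.076 ]
 [0.6191 0.2484 0.076 ]]
shift cm [-0.25  0.07 18.46] tilt [-0.002  0.    -1.   ]
tool y at 1.6 wz 0.3 j7 0.24
```

```bash
python3 -m jog '[[-0.25,0.07,6,0,0,0.4,-0.1],[0,0,6,0,0,0,-0.1],[0,0,4,0,0,0,-0.1],[0,0,2.4,0,0,0,-0.1],[0,0,0,0,0,0,-0.1]]'; python3 -c "
from h import *
goto(.6065,.2189,.036,1.1)"
```

```text
time: 8.18
ee_pos: [0.6067, 0.2144, 0.0363]
orientation: [-2.205, -2.236, 0.005]
force: [-0.8, -1.3, 0.7]
opening: 0.051
grip_force: 0.0
shift cm [ 0.45 -0.01  0.03] tilt [-0.003 -0.001 -1.   ]
tool y at 0.8 wz -0.3 j7 0.44
```

```bash
python3 -m jog '[[0,0,0,0,0,0,-0.1],[0.3,0,0,0,0,0,-0.1],[0,0,0,0,0,0,-0.1]]'; python3 -c "
from h import *
goto(.6065,.2189,.036,1.1)"; python3 -m jog '[[0,0,0,0,0,0,1],[0,0,0,0,0,0,1],[0,0,0,0,0,0,1],[0,0,0,0,0,0,1]]' 25
```

```text
time: 8.55
ee_pos: [0.6081, 0.2201, 0.0385]
orientation: [2.202, 2.24, 0.002]
force: [-0.8, -0.0, -0.1]
opening: 0.0509
grip_force: 0.0
shift cm [-0.12 -0.16  0.25] tilt [ 0.001  0.001 -1.   ]
tool y at 1.0 wz -0.1 j7 0.43
time: 9.05
ee_pos: [0.6076, 0.2194, 0.0376]
orientation: [-2.203, -2.239, 0.0]
force: [-0.9, -0.5, 0.5]
opening: 0.0258
grip_force: 25.0
```

```bash
python3 -m jog '[[0,0,-1.5,0,0,0,1],[0,0,-3.5,0,0,0,1],[0,0,-4,0,0,0,1],[0,0,-2,0,0,0,1],[-4.1,0,0,0,0,0,1],[-6,0,0,0,0,0,1],[-6,0,0,0,0,0,1],[-4,0,0,0,0,0,1]]'; python3 -m jog '[[0,0,0,0,0,0,1],[0,0,0,0,0,0,1]]'; python3 -c "
from h import *
goto(.6,.0136,.0375,1.1)
s=shot('scene','sc2.png')
cv2.imwrite('pics/c4.png',cv2.resize(s['img'][130:330,220:460],(720,600),interpolation=2))"
```

```text
time: 10.05
ee_pos: [0.6106, 0.0153, 0.148]
orientation: [2.205, 2.237, -0.001]
force: [0.3, 0.0, -2.3]
opening: 0.0256
grip_force: 25.0
time: 10.3
ee_pos: [0.6109, 0.0192, 0.1474]
orientation: [-2.202, -2.239, -0.0]
force: [-0.5, 1.0, -1.7]
opening: 0.0259
grip_force: 25.0
shift cm [-0.55 -1.1  10.99] tilt [-0.001  0.001 -1.   ]
tool y at 0.9 wz -0.2 j7 0.62
```

View pics/c4.png

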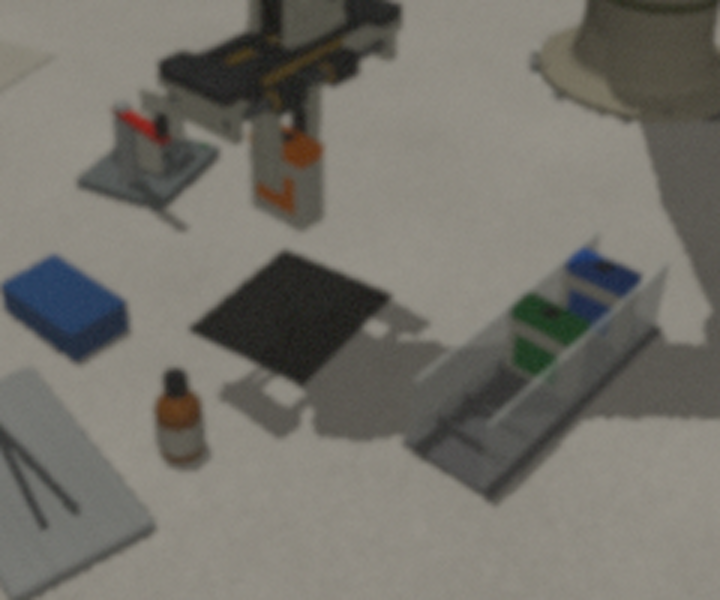

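The orange cartridge hangs upright in the fingers at crop (290,180), the rack and bystanders are undisturbed, and the lever is open at (140,125). I lower the cartridge onto the pad.

```bash
python3 -m jog '[[-0.3,-0.6,4,0,0,0,1],[-0.3,-0.5,4,0,0,0,1],[0,0,2,0,0,0,1],[0,0,0.5,0,0,0,1],[0,0,0,0,0,0,1],[0,0,0,0,0,0,1]]'; python3 -c "
from h import *
goto(.6,.0136,.0365,1.1)"
```

```text
time: 11.1
ee_pos: [0.601, 0.0123, 0.0437]
orientation: [2.202, 2.239, 0.002]
force: [0.6, -0.8, -1.0]
opening: 0.0257
grip_force: 25.0
shift cm [ 0.13 -0.1   0.72] tilt [ 0.002  0.    -1.   ]
tool y at 1.0 wz -0.1 j7 0.77
```

```bash
python3 -m jog '[[0,0,0.4,0,0,0,1],[0,0,0.3,0,0,0,1],[0,0,0,0,0,0,1],[0,0,0,0,0,0,1]]'; python3 -c "
from h import *
goto(.6,.0136,.0365,1.1)"
```

```text
time: 11.6
ee_pos: [0.6001, 0.0122, 0.0356]
orientation: [-2.203, -2.239, 0.0]
force: [0.7, -0.1, -1.9]
opening: 0.0257
grip_force: 25.0
shift cm [ 0.14 -0.01 -0.09] tilt [-0. -0. -1.]
tool y at 0.9 wz -0.2 j7 0.78
```

```bash
python3 -m jog '[[0,0,0.1,0,0,0,1],[0,0,0.05,0,0,0,1],[0,0,0,0,0,0,1]]'; python3 -m jog '[[0,0,0.1,0,0,0,1],[0,0,0,0,0,0,1]]'
```

```text
time: 11.98
ee_pos: [0.6001, 0.0122, 0.0355]
orientation: [-2.203, -2.239, -0.002]
force: [-3.0, 2.1, 16.2]
opening: 0.0257
grip_force: 25.0
time: 12.22
ee_pos: [0.6001, 0.0122, 0.0354]
orientation: [-2.203, -2.239, -0.004]
force: [-8.0, 2.9, 27.7]
opening: 0.026
grip_force: 25.0
```

```bash
python3 -m jog '[[0,0,-0.2,0,0,0,1],[0,0,0,0,0,0,-1],[0,0,0,0,0,0,-1],[0,0,0,0,0,0,-1],[0,0,-4,0,0,0,-1],[0,0,-5,0,0,0,-1],[0,0,-5,0,0,0,-1]]'; python3 -m jog '[[0,0,0,0,0,10,-1],[0,0,0,0,0,10,-1],[0,0,0,0,0,10,-1],[0,0,0,0,0,10,-1],[0,0,0,0,0,10,-1],[0,0,0,0,0,10,-1],[0,0,0,0,0,10,-1],[0,0,0,0,0,10,-1]]'; python3 -m jog '[[0,0,0,0,0,10,-1],[0,0,0,0,0,0,-1],[0,0,0,0,0,0,-1]]'; python3 -c "
from h import *
import pickle
print(sense()['joints']);goto(.6001,.0122,.0365,-89)
s=shot('wrist','w5.png');pickle.dump(s,open('w5.pkl','wb'))"
```

```text
time: 13.1
ee_pos: [0.5999, 0.012, 0.1763]
orientation: [-2.204, -2.239, 0.002]
force: [1.6, 0.5, 0.0]
opening: 0.0809
grip_force: 0.0
time: 14.1
ee_pos: [0.6, 0.0123, 0.1748]
orientation: [3.128, 0.29, -0.001]
force: [0.8, -0.7, -0.3]
opening: 0.0931
grip_force: 0.0
time: 14.48
ee_pos: [0.6001, 0.0122, 0.1751]
orientation: [3.141, 0.032, -0.0]
force: [-0.3, -0.7, -0.4]
opening: 0.093
grip_force: 0.0
[-0.80241366  0.85251193  1.240835    1.97543713 -0.95030438  1.06632031
 -0.66737958]
shift cm [-0.    0.   13.86] tilt [-0. -0. -1.]
tool y at -88.8 wz 0.2 j7 -0.67
```

View pics/w5.png

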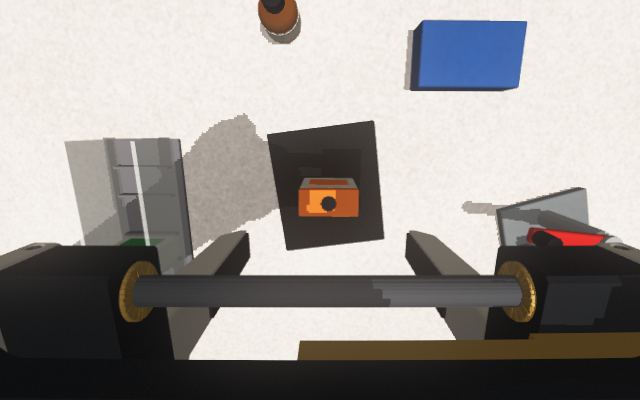

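The view shows the cartridge standing on the pad with its cap hole at px (328,204), the lever open on the right, and the bystanders in place. I check the position before regrasping.

Run:
```python
from h import *
import pickle
s=pickle.load(open("w5.pkl","rb"))
c=cast(s,[[328,204]],.074);e=cast(s,[[299,190],[358,191],[299,216],[358,217]],.074);print(c.round(4),e.round(4),e.mean(0))
goto(e.mean(0)[0],c[0][1],.0355,-89)
```

```text
[[0.5996 0.0122 0.074 ]] [[ 0.6122  0.0389  0.074 ]
 [ 0.6124 -0.015   0.074 ]
 [ 0.5875  0.039   0.074 ]
 [ 0.5876 -0.0161  0.074 ]] [0.59992756 0.01172835 0.074     ]
shift cm [-2.000e-02  1.000e-02  1.396e+01] tilt [-0.  0. -1.]
tool y at -88.9 wz 0.1 j7 -0.67
```

```bash
python3 -m jog '[[0,0,5,0,0,0,-1],[0,0,5,0,0,0,-1],[0,0,3,0,0,0,-1],[0,0,0.9,0,0,0,-1],[0,0,0,0,0,0,-1],[0,0,0,0,0,0,-1]]'; python3 -c "
from h import *
goto(.6,.0122,.036,-89);print(sense()['joints'])"; python3 -m jog '[[0,0,0,0,0,0,1],[0,0,0,0,0,0,1],[0,0,0,0,0,0,1],[0,0,0,0,0,0,1]]' 25
```

```text
time: 15.28
ee_pos: [0.6008, 0.012, 0.0372]
orientation: [3.141, 0.026, 0.002]
force: [-0.2, -0.6, 0.7]
opening: 0.0928
grip_force: 0.0
shift cm [-0.08 -0.02  0.12] tilt [ 0.001 -0.    -1.   ]
tool y at -89.0 wz -0.0 j7 -0.65
[-0.60561416  0.87003799  0.80821788  2.05086816 -1.03647544  0.69682824
 -0.65333417]
time: 15.78
ee_pos: [0.6002, 0.0123, 0.0362]
orientation: [3.141, 0.026, 0.0]
force: [0.4, -3.5, 0.7]
opening: 0.0577
grip_force: 0.8
```

```bash
python3 -m jog '[[0,0,0,0,0,0,1],[0,0,0,0,0,0,1],[0,0,-2,0,0,0,1],[0,0,-4,0,0,0,1],[0,0,-4,0,0,0,1],[0,0,-2,0,0,0,1],[0,0,0,0,0,0,1]]'; python3 -c "
from h import *
goto(.53,-.2532,.155,-73.5);print(sense()['joints'])"
```

```text
time: 16.65
ee_pos: [0.6006, 0.0125, 0.1567]
orientation: [-3.141, -0.026, -0.003]
force: [0.4, 0.5, -1.2]
opening: 0.0558
grip_force: 25.0
shift cm [-7.5  26.45  0.14] tilt [ 0.002  0.001 -1.   ]
tool y at -89.0 wz -15.5 j7 -0.82
[-0.71409375  0.73951853  0.99520243  1.98688922 -0.8219754   0.88302276
 -0.81973554]
```

```bash
python3 -m jog '[[-1.25,4.4,-1,0,0,0,1],[-1.25,4.4,-1,0,0,0,1],[-1.25,4.4,0,0,0,0,1],[-1.25,4.4,0,0,0,0,1],[-1.25,4.4,0,0,0,0,1],[-1.25,4.4,0,0,0,-7.7,1],[0,0,0,0,0,-7.7,1],[0,0,0,0,0,0,1]]';python3 -m jog '[[0,0,0,0,0,0,1],[0,0,0,0,0,0,1]]'; python3 -c "
from h import *
goto(.53,-.2532,.155,-73.5);print(sense()['joints'])
import pickle
s=shot('wrist','w6.png');pickle.dump(s,open('w6.pkl','wb'))"
```

```text
time: 17.65
ee_pos: [0.5288, -0.2529, 0.1748]
orientation: [-3.108, -0.443, 0.002]
force: [0.6, 0.3, -1.0]
opening: 0.0561
grip_force: 25.0
time: 17.9
ee_pos: [0.5296, -0.2521, 0.1756]
orientation: [-3.109, -0.446, 0.001]
force: [-1.1, 0.8, -1.8]
opening: 0.0557
grip_force: 25.0
shift cm [0.   0.12 2.06] tilt [-0.001  0.    -1.   ]
tool y at -73.7 wz -0.2 j7 -0.22
[-0.2146755   0.64301544  0.88952634  1.99834011 -0.68283146  0.82979944
 -0.21924655]
```

View pics/w6.png

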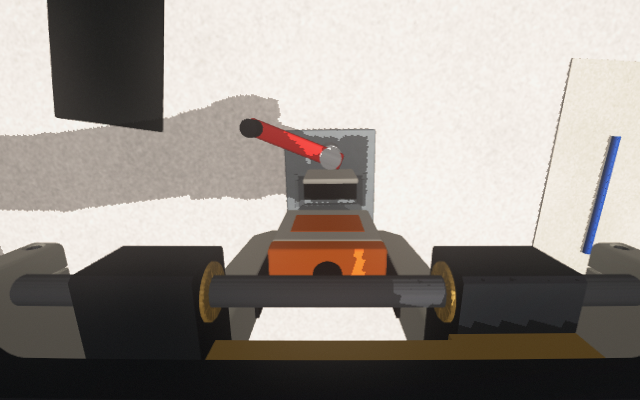

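The view shows the cartridge held over the dock. The lever is open with its knob at px (252,128) and post at (330,157). The far cheek top strip is at about (304–357, 170–178), and the base's far corners are at (286,129) and (376,130).

Run:
```python
from h import *
import pickle
s=pickle.load(open("w6.pkl","rb"));im=s["img"]
print(im[160:215:2,330].tolist()); print(im[174,296:364:3].sum(1).tolist())
u=np.array([np.cos(np.radians(16.4)),np.sin(np.radians(16.4))]);
c=cast(s,[[304,174],[357,174]],.078);print(c, "pocket",c.mean(0)[:2]-.022*u, np.degrees(np.arctan2(*(c[0]-c[1])[[1,0]])))
b=cast(s,[[286,129],[376,130]],.012);print(b.round(4));d=b[0]-b[1];print(np.degrees(np.arctan2(d[1],d[0])))
k=cast(s,[[252,128]],.113)[0];print("knob",k,"post",cast(s,[[330,157]],.105))
```

```text
[[131, 132, 137], [127, 130, 135], [125, 128, 133], [127, 129, 134], [124, 126, 131], [98, 107, 113], [98, 107, 114], [97, 106, 114], [97, 105, 113], [106, 115, 123], [148, 160, 169], [140, 152, 160], [39, 42, 47], [39, 42, 48], [38, 41, 46], [39, 41, 46], [39, 41, 46], [36, 38, 45], [37, 40, 45], [39, 42, 46], [90, 91, 92], [85, 88, 89], [71, 72, 73], [77, 79, 80], [78, 80, 81], [90, 98, 104], [95, 104, 110], [86, 97, 112]]
[223, 287, 288, 297, 317, 315, 315, 315, 317, 315, 314, 315, 319, 318, 319, 320, 324, 323, 328, 325, 289, 289, 296]
[[ 0.55049995 -0.22369369  0.078     ]
 [ 0.56372745 -0.26894637  0.078     ]] pocket [ 0.53600879 -0.25253154] 106.29380909257733
[[ 0.5812 -0.1901  0.012 ]
 [ 0.6073 -0.2832  0.012 ]]
105.66811224164276
knob [ 0.57869327 -0.17866206  0.113     ] post [[ 0.57369427 -0.24074944  0.105     ]]
```

Run:
```python
from h import *
import pickle
s=pickle.load(open("w6.pkl","rb"));im=s["img"]
print(im[181,290:372:3].sum(1).tolist());print(im[176:190,320].sum(1).tolist(),im[176:190,345].sum(1).tolist())
u=np.array([np.cos(np.radians(16.4)),np.sin(np.radians(16.4))]);
c=cast(s,[[304,181.3],[357,181.3]],.078);print(c, "pocket",c.mean(0)[:2]-.022*u)
```

```text
[279, 278, 269, 226, 276, 467, 467, 465, 466, 467, 467, 466, 467, 466, 466, 463, 463, 467, 469, 469, 467, 469, 464, 243, 258, 291, 488, 495]
[316, 316, 336, 445, 477, 467, 446, 364, 133, 126, 126, 124, 123, 124] [320, 326, 364, 471, 483, 463, 433, 303, 138, 133, 140, 140, 135, 136]
[[ 0.54415464 -0.22541886  0.078     ]
 [ 0.55746204 -0.27094116  0.078     ]] pocket [ 0.52970343 -0.25439152]
```

```bash
python3 -m jog '[[0,0,3,0,0,0,1],[0,0,3,0,0,0,1],[0,0,3,0,0,0,1],[0,0,0,0,0,0,1],[0,0,0,0,0,0,1],[0,0,0,0,0,0,1]]'; python3 -c "
from h import *
goto(.53,-.2537,.045,-73.6);print(sense()['joints'],sense()['force'])"
```

```text
time: 18.7
ee_pos: [0.5301, -0.2532, 0.0873]
orientation: [3.109, 0.446, 0.002]
force: [0.4, -0.1, -1.8]
opening: 0.0559
grip_force: 25.0
shift cm [-0.03  0.04  4.23] tilt [ 0.002 -0.001 -1.   ]
tool y at -73.7 wz -0.1 j7 -0.1
[-0.12034767  0.74099148  0.74608178  2.05741578 -0.83040523  0.66971363
 -0.0992738 ] [ 0.42991104 -0.11285915 -1.82789358]
```

```bash
python3 -m jog '[[0,0.05,1.5,0,0,0,1],[0,0,1.2,0,0,0,1],[0,0,0,0,0,0,1],[0,0,0.5,0,0,0,1],[0,0,0.5,0,0,0,1],[0,0,0,0,0,0,1],[0,0,0,0,0,0,1]]'; python3 -c "
from h import *
goto(.53,-.2537,.044,-73.6)"
```

```text
time: 19.58
ee_pos: [0.5296, -0.2537, 0.0492]
orientation: [3.109, 0.446, 0.0]
force: [0.6, -0.9, -1.9]
opening: 0.056
grip_force: 25.0
shift cm [0.03 0.01 0.52] tilt [ 0. -0. -1.]
tool y at -73.7 wz -0.1 j7 -0.05
```

No contact so far. I lower it the last few millimetres gently.

```bash
python3 -m jog '[[0,0,0.3,0,0,0,1],[0,0,0,0,0,0,1],[0,0,0.15,0,0,0,1],[0,0,0,0,0,0,1]]';python3 -m jog '[[0,0,0.1,0,0,0,1],[0,0,0,0,0,0,1]]'
```

```text
time: 20.08
ee_pos: [0.5298, -0.2536, 0.0446]
orientation: [3.109, 0.446, 0.0]
force: [1.2, -1.5, -1.3]
opening: 0.0556
grip_force: 25.0
time: 20.32
ee_pos: [0.5297, -0.2536, 0.0441]
orientation: [3.11, 0.446, 0.001]
force: [-1.4, 0.0, 4.3]
opening: 0.056
grip_force: 25.0
```

```bash
python3 -m jog '[[0,0,0,0,0,0,-1],[0,0,0,0,0,0,-1],[0,0,0,0,0,0,-1],[0,0,0,0,0,0,-1],[0,0,-4,0,0,0,-1],[0,0,-5,0,0,0,-1],[0,0,-4,0,0,0,-1],[0,0,0,0,0,0,-1]]';python3 -c "
from h import *
s=shot('wrist','w7.png');import pickle;pickle.dump(s,open('w7.pkl','wb'));print(sense()['joints'])
im=s['img'];h=cv2.cvtColor(im,cv2.COLOR_BGR2HSV);m=cv2.inRange(h,(5,120,60),(22,255,255))
m[300:]=0
ct=max(cv2.findContours(m,0,1)[0],key=cv2.contourArea);print(cv2.boundingRect(ct))
cv2.imwrite('pics/c7.png',im[60:300,180:480].repeat(2,0).repeat(2,1))
k=[.572,-.2408];goto(.5783,-.1767,.0995,-3)"
```

```text
time: 21.32
ee_pos: [0.5308, -0.2542, 0.1762]
orientation: [3.108, 0.446, 0.006]
force: [0.9, 0.2, -0.6]
opening: 0.093
grip_force: 0.0
[-0.21104919  0.643807    0.88711261  1.99913873 -0.68702873  0.82568895
 -0.21345616]
(295, 190, 63, 30)
shift cm [ 6.77 -6.01  7.51] tilt [ 0.002 -0.    -1.   ]
tool y at -73.6 wz -70.6 j7 -0.21
```

View pics/c7.png

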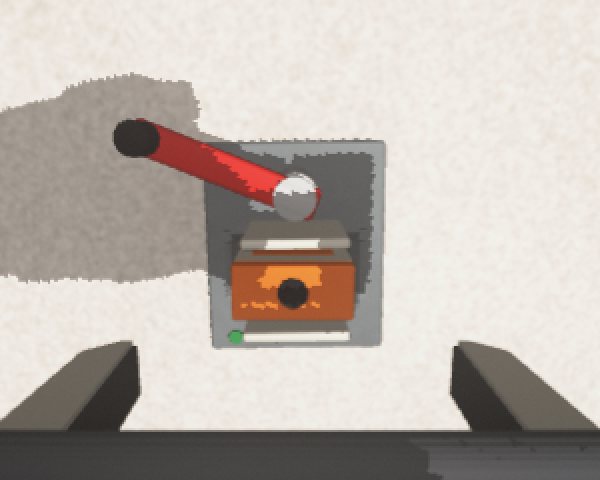

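The crop shows the cartridge seated between the cheeks with its cap hole at full px (326.5,206.5). The lever is still open with its knob at (248,129). Next I move over the knob.

```bash
python3 -c "
from h import *
import pickle
s=pickle.load(open('w7.pkl','rb'));print(cast(s,[[326.5,206.5]],.082),cast(s,[[248,129]],.113))"
python3 -m jog '[[3.4,-3,0,0,0,0,-0.5],[3.4,-3,0,0,0,-10,0],[0,0,0,0,0,-10,0],[0,0,0,0,0,-10,0],[0,0,0,0,0,-10,0],[0,0,0,0,0,-10,0],[0,0,0,0,0,-10,0],[0,0,0,0,0,-10,0]]';python3 -m jog '[[0,0,0,0,0,0,0],[0,0,0,0,0,0,0]]';python3 -c "
from h import *
goto(.5787,-.178,.0995,-3);print(sense()['joints'])"
```

```text
[[ 0.52987231 -0.25333628  0.082     ]] [[ 0.57850109 -0.17799433  0.113     ]]
time: 22.38
ee_pos: [0.5773, -0.1762, 0.1721]
orientation: [-2.283, -2.155, 0.001]
force: [-0.5, -0.4, 0.2]
opening: 0.0463
grip_force: 0.0
time: 22.62
ee_pos: [0.5776, -0.1766, 0.1729]
orientation: [-2.295, -2.144, 0.001]
force: [0.4, -0.4, -0.7]
opening: 0.0466
grip_force: 0.0
shift cm [-0.13  0.13  7.34] tilt [-0.001  0.    -1.   ]
tool y at -3.9 wz -0.9 j7 0.56
[-0.1566195   0.56191104  0.54236739  1.95036442 -0.41889748  0.74272553
  0.56433125]
```

```bash
python3 -m jog '[[-0.1,0.1,4,0,0,-0.9,0],[0,0,3,0,0,0,0],[0,0,0.3,0,0,0,0],[0,0,0,0,0,0,0],[0,0,0,0,0,0,1],[0,0,0,0,0,0,1],[0,0,0,0,0,0,1],[0,0,0,0,0,0,1]]' 15;python3 -c "
from h import *
p,R=pose();h=np.array([.572,-.2408]);d=p[:2]-h
print(np.hypot(*d),np.degrees(np.arctan2(d[1],d[0])))
goto(*p,84.4-90)"
```

```text
time: 23.62
ee_pos: [0.579, -0.1777, 0.1009]
orientation: [2.274, 2.167, 0.001]
force: [-2.0, 0.1, 2.5]
opening: 0.0129
grip_force: 15.0
0.06345337875477491 83.6685611321096
shift cm [0. 0. 0.] tilt [ 0.  0. -1.]
tool y at -2.8 wz 2.8 j7 0.65
```

```bash
python3 -m jog '[[-0.03,-1.13,0,0,0,-10,1],[-0.03,-1.13,0,0,0,-10,1],[-0.03,-1.13,0,0,0,-10,1],[-0.03,-1.13,0,0,0,-10,1],[-0.03,-1.13,0,0,0,-10,1],[-0.03,-1.13,0,0,0,-10,1],[0,0,0,0,0,0,1]]';python3 -c "
from h import *
p,R=pose();h=np.array([.572,-.2408]);d=p[:2]-h
print(np.hypot(*d),np.degrees(np.arctan2(d[1],d[0])))
t=np.radians(196.3);e=h+.065*np.array([np.cos(t),np.sin(t)]);goto(*e,p[2],106.3)"
```

```text
time: 24.5
ee_pos: [0.5193, -0.2048, 0.1009]
orientation: [0.89, 3.012, 0.0]
force: [-0.1, -0.3, 1.8]
opening: 0.0132
grip_force: 15.0
0.06385957715861429 145.68282776071965
shift cm [-2.14 -5.08 -0.  ] tilt [ 0.001  0.    -1.   ]
tool y at 57.1 wz -49.2 j7 1.44
```

```bash
python3 -m jog '[[-0.07,-1.13,0,0,0,-10,1],[-0.07,-1.13,0,0,0,-10,1],[-0.07,-1.13,0,0,0,-10,1],[-0.07,-1.13,0,0,0,-10,1],[-0.07,-1.15,0,0,0,-10,1],[0,0,0,0,0,0,1]]';python3 -c "
from h import *
p,R=pose();h=np.array([.572,-.2408]);d=p[:2]-h
print(np.hypot(*d),np.degrees(np.arctan2(d[1],d[0])),sense()['joints'][6])
t=np.radians(196.3);e=h+.065*np.array([np.cos(t),np.sin(t)]);goto(*e,p[2],106.3)"
```

```text
time: 25.25
ee_pos: [0.5098, -0.2592, 0.1007]
orientation: [0.465, -3.105, -0.001]
force: [-4.0, -1.3, 8.1]
opening: 0.0132
grip_force: 15.0
0.06486277648250154 -163.53748696374157 2.1118045347496515
shift cm [0.01 0.02 0.  ] tilt [-0.002  0.    -1.   ]
tool y at 107.0 wz 0.7 j7 2.11
```

```bash
python3 -m jog '[[0,-0.15,0,0,0,0,1],[0,-0.1,0,0,0,0,1],[0,0,0,0,0,0,1],[0,0,0,0,0,0,1]]'
```

```text
time: 25.75
ee_pos: [0.5101, -0.2601, 0.1007]
orientation: [0.463, -3.104, -0.002]
force: [-5.3, 1.5, 7.8]
opening: 0.0136
grip_force: 15.0
```

```bash
python3 -m jog '[[0,-0.2,0,0,0,0,1],[0,0,0,0,0,0,1],[0,0,0,0,0,0,1]]'; python3 -m jog '[[0,0.2,0,0,0,0,1],[0,0,0,0,0,0,0.5],[0,0,0,0,0,0,0],[0,0,0,0,0,0,0],[0,0,-4,0,0,0,0],[0,0,-5,0,0,0,0],[5,0,-4,0,0,0,0],[0,0,0,0,0,0,0]]'; python3 -c "
from h import *
import pickle
s=shot('wrist','w8.png');im=s['img'];h=cv2.cvtColor(im,cv2.COLOR_BGR2HSV)
m=(cv2.inRange(h,(0,120,60),(4,255,255))|cv2.inRange(h,(174,120,60),(180,255,255)));m[275:]=0
ct=max(cv2.findContours(m,0,1)[0],key=cv2.contourArea);r=cv2.minAreaRect(ct);b=cast(s,cv2.boxPoints(r),.093);print(r)
for i in(0,1):
    v=b[i+1]-b[i];print(np.hypot(v[0],v[1]),np.degrees(np.arctan2(v[1],v[0]))%180)
cv2.imwrite('pics/c8.png',im)"
```

```text
time: 26.12
ee_pos: [0.5106, -0.2612, 0.1007]
orientation: [0.464, -3.104, -0.003]
force: [-5.7, 3.9, 8.9]
opening: 0.0135
grip_force: 15.0
time: 27.12
ee_pos: [0.4631, -0.2771, 0.2325]
orientation: [-0.463, 3.105, -0.005]
force: [-0.1, -0.2, -1.1]
opening: 0.0462
grip_force: 0.0
((329.0, 260.5), (12.0, 27.0), 0.0)
0.03257487150378522 16.742633990937293
0.013172556287516225 107.00637322473892
```

View pics/c8.png

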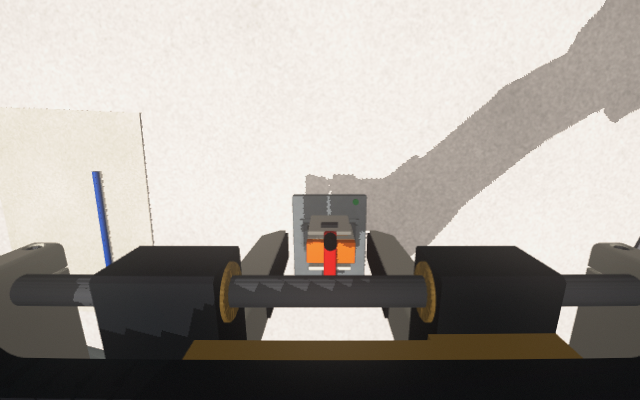

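The bar at px (330,255) lies across the cap at 16.7°, and the dock is at about 16.4°. The lever is shut and the arm is clear, so I hand in.

```bash
python3 -c "
from rig import *
print(finish_job())"
```

```text
the job is handed in; nothing more can be done
None
```

I handed the job in at about 27 s on the robot's clock: the orange cartridge is seated in the dock and let go, the lever is measured shut, and the arm is clear; the hand-in call returned no verdict, so I can't confirm the judging.

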